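# Proof-pull a glued screw eye

## Robot

A 6-joint arm with a two-finger parallel gripper is mounted at the origin on the work surface; the furniture and walls round the work are solid. World frame = base frame: x ahead of the robot, y to its left, z up, the work surface at z = 0. Lengths are in m, angles in rad, forces in N, time in s.
With the tool pointing down it reaches from about 0.35 to 1 m from the base axis. Payload 7.1 kg.
Tool frame: the origin (TCP) lies between the finger pads; the fingertips stand 19 mm ahead of it and the grasp point (between the pads) is the TCP; z points along the fingers, y is the line along which they close (so a half turn about z gives the same grasp; the last joint's range is limited). The gripper opens to 85 mm and grips with 20 to 120 N. Pads are 22 mm wide; open, the fingers measure 114 mm over their backs; the gripper's body (76 mm by 85 mm) begins 54 mm behind the grasp point. The pads swing forward as they close: fully open they stand 13 mm farther back than shut.
Start: joints at [-1.161, 0.423, 1.63, -0, 1.089, -0.019], TCP at [0.26, -0.568, 0.25] pointing down, gripper open.
Joint ranges: [-3, 3], [-0.9, 2.11], [0.09, 2.58], [-1.31, 4.45], [0.11, 2.69], [-2.54, 2.54]. Speed limits (rad/s): [2.39, 2.39, 3.01, 3.14, 3.14, 3.14].

## Interface

Orientations are given as a unit quaternion [x, y, z, w].
In Python, from bench import ctrl gives the robot as it stands.
- The arm moves only by the tool steer_hand, called by a JSON object that holds its "method" and its "body", one argument or row to a line. Schema: {"type":"object","properties":{"plan":{"type":"array","items":{"type":"object","properties":{"tx":{"type":"number"},"ty":{"type":"number"},"tz":{"type":"number"},"spin":{"type":"number"}},"additionalProperties":false},"minItems":1,"maxItems":10},"finger_gap":{"type":"number"},"only":{"type":"string"},"quiet":{"type":"boolean"},"lines":{"type":"string"}},"required":["plan"],"additionalProperties":false}. plan is a list of rows, 1 to 10 of them, each an object with the fields tx, ty, tz (the shift in units of 25 mm), spin (a turn about the tool's z in units of 0.2 rad); a field left out counts as zero; each row is the pose to reach, as a shift and turn from the pose commanded when the call began, along the tool's axes at that moment; what a row does not reach only later rows make up. A row lasts 1/10 s, in which the tool goes at most 0.05 m and 0.15 rad, less where a joint would pass 70% of its speed; a pose out of reach is approached as far as the arm can. finger_gap is the finger opening in m, set as the call begins (left out keeps the last). The fingers move at their own pace and stop on an object; the grip force is fixed at half the most. Time passes only in rows, so rows that do not move let the fingers close. The tool returns the time, the measured TCP pose, the force, the opening and the grip force at its end. only (a regular expression) keeps the lines of the reply that match it, lines (a string "A,B") keeps lines A to B, and quiet returns only ok. Input that does not fit is refused with a message, and nothing moves.
- ctrl.get_state(): the state, without advancing time (a new reading comes with each control period).
- ctrl.camera(name): name is "scene" or "top" or "wrist"; returns the picture (384x512x3 uint8, blue, green, red); there is no depth.
- ctrl.camera_model(name): a dict with "fx", "fy", "cx", "cy" (pixels), "position" and "orientation" of the camera in the world. Camera axes: x right, y down, z forward; pixel columns grow to the right and rows downward; lengths in m; the calibration is good to about 2 mm. A picture is of the moment at which its call begins: read the wrist's pose just before it. camera_model takes no time and is no camera call; for the wrist camera it gives the pose at the moment of the call.
- ctrl.hand_in(): hands the job in; it is judged then, once.
The state is a dict: "time_s": time; "qpos": joint angles; "dq": joint speeds; "joint_torque": joint torques, N m; "eef_pos": TCP position; "tool_rot": TCP orientation; "wrist_force": force on the tool from outside, world axes, zero at the start; "ft_torque": the same for the moment, N m; "gripper_width": finger opening in m; "finger_force": force on a finger pad.
Only numpy, scipy, OpenCV 4.12 (cv2) and the standard library are available. Lean on these libraries where they do the work, as an engineer would, in place of code of your own. Each camera call takes 0.05 s, during which the arm holds its last target. There are 200 camera calls.

## Task

Proof-load the screw eye glued into the small timber block: wind the vise crank clockwise until the jaw grips the block tight, then take the black handle of the spring balance and draw it slowly straight out until the orange pointer lines up with the red mark, without overshooting. Finish still gripping the handle, with the pointer held at the mark and the block still tight in the vise. Leave the red mark at its setting, and the glue bottle, spare block and marker pen where they are.

Things in the scene. Friction and masses are not known exactly. Their poses are not given: they have to be found in the camera images.
- test_rig: Plywood pull-test board fixed to the desk, 120 x 360 mm, top 32 mm above the desk on two battens; origin on the desk under its centre. A small blue drill vise stands at its +y end, its crank out over the -x edge towards the robot. Two wooden cradles (at y = +34 and -48 mm, tops at 90 mm) carry the spring balance along the board's y; block, eye, hook, balance and handle lie in one line towards -y.
- vise_throat (a point): Centre of the vise's mouth, 83 mm above the desk, at y = +120 mm on the board. The fixed jaw's face is 17 mm to its +x side (board's axes). Jaws are 62 mm wide, tops at 110 mm; the front bracket that carries the screw ends 62 mm to the -x side, top at 92 mm.
- vise_jaw: Moving vise jaw, on the crank side of the block; slides along the board's +x as the crank is wound. Its face is 23 mm to the -x side of its origin (18 mm above the desk); the jaws stand 42 mm apart when fully open. The block is 34 mm wide, so the jaw travels about 8 mm from fully open to grip it and pushes it against the fixed jaw.
- vise_crank (a joint): Crank angle, rad: 0 = fully open, knob straight up; grows clockwise as seen from the robot (from the top the knob goes first to the board's -y). Closes 1.6 mm per rad; crank and knob travel to +x with the jaw. Starts at 0 to 2, grips at about 5. Turns with about 3 N at the knob, then goes stiff: wind on to about 8 N or more. Holds by friction when let go.
- crank_grip (a point): Middle of the crank's black knob, a sleeve 15 mm thick and 35 mm long lying along the board's x (pinch it across, along the board's y), which spins freely on its pin. It circles at 32 mm radius about the screw axis, in the board's y-z plane. The crank arm lies 15 mm to its +x side.
- crank_axis (a point): Point on the screw axis level with the middle of the knob, 82 mm above the desk: the centre of the knob's circle.
- test_block: Loose timber block, 34 mm cube, with a steel screw eye on its -y side; origin at the centre of its underside, which rests on the vise bed 66 mm above the desk between the open jaws. Without the vise tight it just slides along when the balance is pulled.
- spring_balance: Loose spring balance, white and blue housing 30 x 140 x 24 mm, lying in the cradles; origin at the centre of its underside (76 mm above the desk). Its downturned steel hook at the +y end hangs in the block's eye with a few mm of slack; do not lift it. The scale with the slot, pointer and red mark is on its top face; the pull rod comes out at the -y end.
- pull_rod (a joint): How far the rod and handle are drawn out of the balance, m: 0 = home, grows along the balance's -y, end stop at 0.070. A spring pulls it home with 2 N at 0 and 160 N/m (10 N at 0.050). The pointer is at the red mark when this equals set_mark.
- handle_grip (a point): Middle of the black pull handle: a waist 22 mm thick and 30 mm long between two rims 31 mm in diameter, its axis along the balance's y, about 88 mm above the desk. Pinch it firmly from above, across, along the balance's x. It lies 132 mm to the -y side of the pointer and moves with it.
- pointer (a point): Orange pointer in the slot on top of the balance, moves with the rod.
- red_mark (a point): Red mark on the scale: two red tabs at either side of the slot, between which the pointer must stand. Axes as the balance's: the pointer starts on the +y side of it.
- set_mark (a joint): Setting of the red mark, m: pull_rod value at which the pointer lines up with it, about 0.030 to 0.055; a stiff sliding clip, not to be moved.
- glue_bottle: White glue bottle with grey cap, 43 mm wide, 134 mm tall, standing on the desk; origin under its centre. Leave alone.
- spare_block: Spare timber block 30 x 50 x 22 mm on the desk; origin under its centre. Leave alone.
- marker: White and green marker pen, 135 mm long and 16 mm thick, lying on the grey paper trimmer (22 mm high); origin under its middle. Leave alone.

How it is judged:
By the outcome, as a careful person would: the job done as asked, in the order asked, and still so for the second after the job is handed in, while the arm keeps its last pose, push and grip.
It also fails if it takes over 51 s, if anything falls off the work surface, if the arm or the gripper's body presses on something with over 40 N, if the wrist force passes 120 N, or if a joint passes its speed limit or range.

## Working session

There is one attempt and no reset: what is moved stays moved. The work goes in short steps, Python scripts to look and compute and a tool call to move; the robot and the scene stay as the last step left them, time stands still between calls to the robot, and variables do not carry over. Pictures are saved under pics/ and viewed, at most 10 in all, crops included, and the job is handed in when it is done.

```bash
ls; mkdir -p pics; cat > h.py <<'E'
import numpy as np, cv2
from scipy.spatial.transform import Rotation as R
from bench import ctrl
def ray(m,u,v):
    d=R.from_quat(m["orientation"]).apply([(u-m["cx"])/m["fx"],(v-m["cy"])/m["fy"],1]); return np.array(m["position"]),d
def plane(m,u,v,z):
    o,d=ray(m,u,v); return o+d*(z-o[2])/d[2]
def proj(m,p):
    c=R.from_quat(m["orientation"]).inv().apply(np.array(p)-m["position"]); return c[0]/c[2]*m["fx"]+m["cx"],c[1]/c[2]*m["fy"]+m["cy"]
E
python3 - <<'E'
from h import *
for n in("scene","top"):
    cv2.imwrite(f"pics/{n}0.png",ctrl.camera(n)); m=ctrl.camera_model(n); print(n,m)
s=ctrl.get_state(); print(s)
E
```

```text
bench.py
pics
scene {'fx': 469.1786483100196, 'fy': 469.1786483100196, 'cx': 257.9241115392343, 'cy': 190.83266128534908, 'position': array([-0.09249294,  0.49894075,  0.99058653]), 'orientation': array([-0.39941128,  0.85098624, -0.30799129,  0.14640498])}
top {'fx': 426.4859206379555, 'fy': 426.4859206379555, 'cx': 260.0286981912894, 'cy': 195.2814815998843, 'position': array([0.31949975, 0.01399502, 0.97538496]), 'orientation': array([ 0.75501786, -0.64777281,  0.06734851, -0.0761748 ])}
{'time_s': 0.1, 'qpos': array([-1.16099931e+00,  4.23795507e-01,  1.63063952e+00, -8.19782106e-06,
        1.08860386e+00, -1.89995331e-02]), 'dq': array([ 0.00046268, -0.00172861, -0.00068059,  0.00079314, -0.00058074,
        0.00035674]), 'joint_torque': array([ 2.74733793e-06, -5.58421361e+01, -2.82442564e+01,  1.55057432e-05,
        2.92555029e-03,  2.77122240e-05]), 'eef_pos': array([ 0.25968839, -0.56796066,  0.2495938 ]), 'tool_rot': array([ 9.77103933e-01,  2.12761322e-01, -1.43959417e-04, -7.08649385e-04]), 'wrist_force': array([-0.32684385,  0.38195492,  0.89132931]), 'ft_torque': array([0.01863459, 0.02123669, 0.01566158]), 'finger_force': 0.0, 'gripper_width': 0.0856587982838065}
```

View pics/scene0.png

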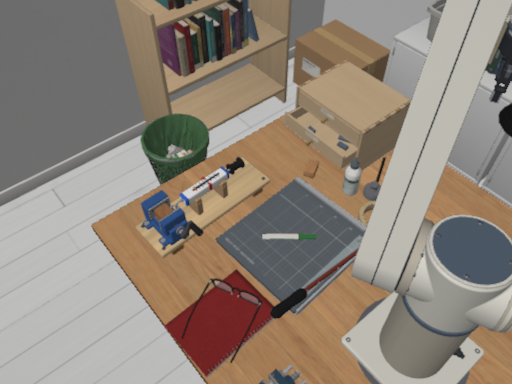

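View pics/top0.png

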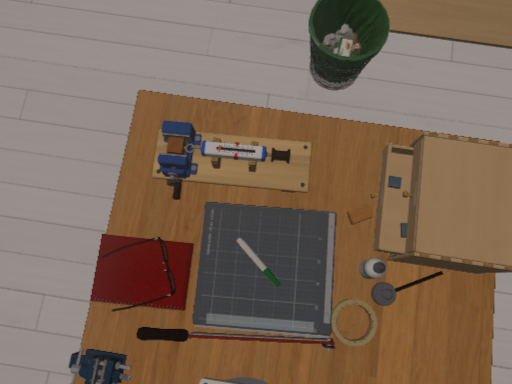

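The scene view shows the rig at about (205,205), with the vise at its left end. In the top view the rig is at about (232,160): vise (178,150), knob (177,190), handle (281,155). Next I'll zoom in and measure.

```bash
python3 - <<'E'
from h import *
t=cv2.imread("pics/top0.png"); s=cv2.imread("pics/scene0.png")
a=cv2.resize(t[110:210,145:320],(770,440),interpolation=cv2.INTER_CUBIC)
cv2.imwrite("pics/topz.png",a)
b=cv2.resize(s[140:260,120:280],(800,600),interpolation=cv2.INTER_CUBIC); cv2.imwrite("pics/scz.png",b)
m=ctrl.camera_model("top")
for n,u,v,z in(("base?",230,380,0),("grip",100,365,.25),("knob",177,190,.1),("handle",281,155,.088),("vise",178,150,.1),("tcp",0,0,0)):print(n,plane(m,u,v,z))
print(proj(m,[0.26,-.568,.25]),proj(m,[0,0,0]))
E
```

```text
base? [0.10972523 0.04393563 0.        ]
grip [0.15423894 0.24597274 0.25      ]
knob [0.48325343 0.2128658  0.1       ]
handle [0.59610741 0.00776553 0.088     ]
vise [0.56973469 0.22746598 0.1       ]
tcp [0.92443882 0.7810083  0.        ]
(np.float64(612.5974103565318), np.float64(377.2647882170053)) (np.float64(242.03926418629672), np.float64(438.79651086805995))
```

View pics/topz.png

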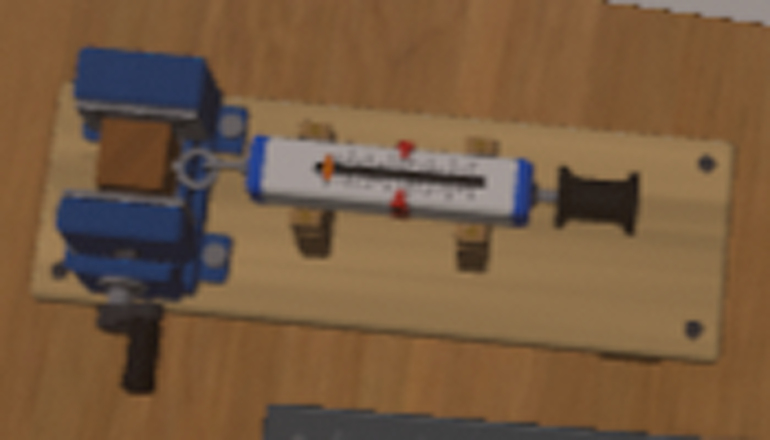

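View pics/scz.png

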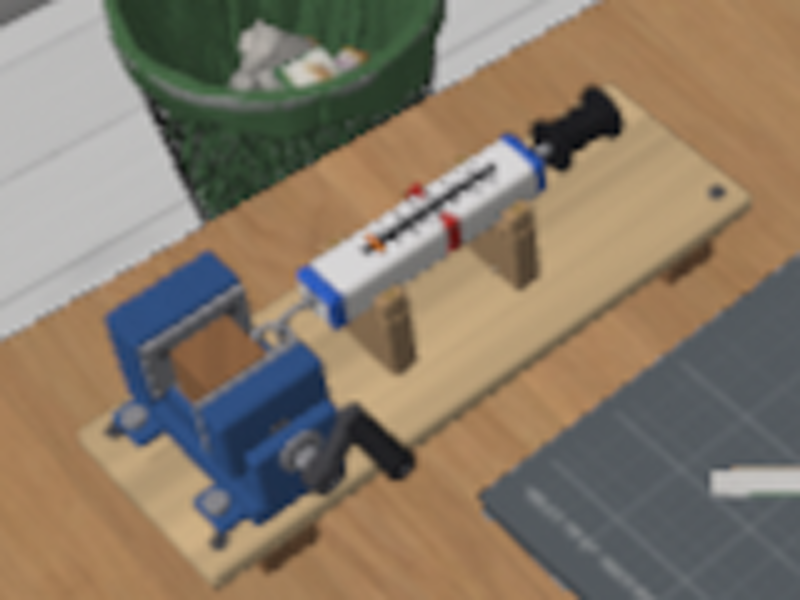

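The zooms show:
- **Top crop:** pointer (328,167), red tabs (405,148) and (400,202), handle waist (597,200), knob middle (141,350).
- **Scene crop:** knob (380,440), handle (577,128).

The block sits between the open jaws. Next step is triangulation.

```bash
cat >> h.py <<'E'
def tri(ms,uvs):
    A=np.zeros((3,3));b=np.zeros(3);L=[]
    for m,(u,v) in zip(ms,uvs):
        o,d=ray(m,u,v);d=d/np.linalg.norm(d);P=np.eye(3)-np.outer(d,d);A+=P;b+=P@o;L.append((o,P))
    x=np.linalg.solve(A,b); return x,max(np.linalg.norm(P@(x-o)) for o,P in L)
E
python3 - <<'E'
from h import *
T=ctrl.camera_model("top");S=ctrl.camera_model("scene")
t=lambda u,v:(145+u/4.4-.4,110+v/4.4-.4); s=lambda u,v:(120+u/5-.4,140+v/5-.4)
print("knob",tri([T,S],[t(141,350),s(382,442)]))
print("handle",tri([T,S],[t(597,201),s(577,128)]))
print("pointer",tri([T,S],[t(328,167),s(374,242)]))
c=[plane(T,*t(u,v),.032)for u,v in((68,85),(733,143),(717,360),(33,297))]
c=np.array(c);print(c,[np.linalg.norm(c[i]-c[i-1]) for i in range(4)])
o=c.mean(0); ey=(c[0]-c[1])+(c[3]-c[2]); ey[2]=0; ey/=np.linalg.norm(ey); ex=np.array([ey[1],-ey[0],0])
print("o",o,"ey",ey,"yaw",np.arctan2(-ey[0],ey[1]))
def B(p): d=np.array(p)-o; return np.round([d@ex,d@ey],4)
for n,u,v,z in(("handle",597,201,.088),("ptr",328,167,.101),("redA",405,148,.101),("redB",400,202,.101),("knobtip",138,388,.1),("knobroot",145,312,.1)):
    p=plane(T,*t(u,v),z);print(n,p,B(p))
print("knobB",B(tri([T,S],[t(141,350),s(382,442)])[0]))
st=ctrl.get_state();print(st["eef_pos"],R.from_quat(st["tool_rot"]).as_matrix()); W=ctrl.camera_model("wrist");print(W, "cam in tool",R.from_quat(st["tool_rot"]).inv().apply(W["position"]-st["eef_pos"]),R.from_quat(st["tool_rot"]).inv().apply(R.from_quat(W["orientation"]).as_matrix().T))
E
```

```text
knob (array([0.48282646, 0.21157922, 0.10835922]), np.float64(0.0006824102726013558))
handle (array([0.59594008, 0.00960486, 0.0873997 ]), np.float64(0.0006297075806034881))
pointer (array([0.5890283 , 0.14177768, 0.10075694]), np.float64(0.0008284979363778564))
[[ 0.6332149   0.2951402   0.032     ]
 [ 0.65509673 -0.05741906  0.032     ]
 [ 0.53774725 -0.06422557  0.032     ]
 [ 0.51688206  0.29004708  0.032     ]] [np.float64(0.11644427622861948), np.float64(0.35323765823624426), np.float64(0.11754671487394322), np.float64(0.3548865526041519)]
o [0.58573523 0.11588566 0.032     ] ey [-0.06036664  0.99817627  0.        ] yaw 0.06040336019985257
handle [0.59524027 0.00921355 0.088     ] [ 0.003  -0.1071]
ptr [0.58827163 0.14119817 0.101     ] [0.0041 0.0251]
redA [0.6035583  0.10572881 0.101     ] [ 0.0172 -0.0112]
redB [0.57611477 0.10366204 0.101     ] [-0.0103 -0.0116]
knobtip [0.46654959 0.21183062 0.1       ] [-0.1132  0.103 ]
knobroot [0.50356973 0.21561734 0.1       ] [-0.076   0.1045]
knobB [-0.0969  0.1017]
[ 0.25968839 -0.56796066  0.2495938 ] [[ 9.09465198e-01  4.15779646e-01 -5.82872985e-04]
 [ 4.15780054e-01 -9.09464235e-01  1.32359021e-03]
 [ 2.02197359e-05 -1.44610620e-03 -9.99998954e-01]]
{'fx': 281.5402364091253, 'fy': 281.5402364091253, 'cx': 255.83397029277776, 'cy': 195.49946824144678, 'position': array([ 0.33247235, -0.53410844,  0.37408495]), 'orientation': array([ 0.83102294, -0.53379107, -0.08510314,  0.13124568])} cam in tool [ 0.08027208 -0.00070532 -0.12448863] [[-1.43611661e-04  9.99999983e-01 -1.16327173e-04]
 [-9.51058697e-01 -1.72529409e-04 -3.09010236e-01]
 [-3.09010250e-01  6.62564957e-05  9.51058705e-01]]
```
Board yaw 0.0604: ex = (0.998,0.060), ey = (-0.060,0.998).

Checks against the given sizes hold: knob radius about 32 mm (crank at about 0.6 rad), handle z 0.087, pointer to handle 132 mm, board yaw 0.060. I'll move high, then over the knob.

Careful with the scale: shifts go in units of 25 mm and turns go in units of 0.2 rad. That gives: -0.1 m is -4, -0.05 m is -2, 0.1 rad is 0.5.

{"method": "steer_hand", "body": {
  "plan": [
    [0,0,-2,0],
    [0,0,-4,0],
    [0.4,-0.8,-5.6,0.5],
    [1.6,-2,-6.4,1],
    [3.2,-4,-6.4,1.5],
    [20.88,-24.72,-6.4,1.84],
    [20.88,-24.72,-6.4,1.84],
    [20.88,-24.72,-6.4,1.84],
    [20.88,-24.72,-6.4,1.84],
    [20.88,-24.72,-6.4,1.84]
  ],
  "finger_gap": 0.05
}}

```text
refused: plan[0]: [0, 0, -2, 0] is not of type 'object' (schema: type "object"). Nothing was moved.
```

Wrong form. The message asks for a list of objects with named fields, so I'll send the same numbers that way.

{"method": "steer_hand", "body": {
  "plan": [
    {"tz":-2},
    {"tz":-4},
    {"tx":0.4,"ty":-0.8,"tz":-5.6,"spin":0.5},
    {"tx":1.6,"ty":-2,"tz":-6.4,"spin":1},
    {"tx":3.2,"ty":-4,"tz":-6.4,"spin":1.5},
    {"tx":20.88,"ty":-24.72,"tz":-6.4,"spin":1.84},
    {"tx":20.88,"ty":-24.72,"tz":-6.4,"spin":1.84},
    {"tx":20.88,"ty":-24.72,"tz":-6.4,"spin":1.84},
    {"tx":20.88,"ty":-24.72,"tz":-6.4,"spin":1.84},
    {"tx":20.88,"ty":-24.72,"tz":-6.4,"spin":1.84}
  ],
  "finger_gap": 0.05
}}

```text
time_s: 1.1
eef_pos: [0.3558, -0.2153, 0.4102]
tool_rot: [1.0, 0.03, 0.0, -0.0]
wrist_force: [1.7, -0.2, 0.2]
gripper_width: 0.0504
finger_force: 0.0
```

```bash
python3 - <<'E'
from h import *
s=ctrl.get_state();q=R.from_quat(s["tool_rot"]);print(s["qpos"],s["eef_pos"],"to go",q.inv().apply(np.array([.478,.211,.22])-s["eef_pos"]))
E
```

```text
[-5.72935723e-01 -7.17803231e-02  1.86354002e+00  1.33597301e-04
  1.34987291e+00  9.37678390e-01] [ 0.3558133  -0.21533651  0.41015887] to go [ 0.14758709 -0.41819548  0.19021933]
```

{"method": "steer_hand", "body": {
  "plan": [
    {"tx":0.72,"ty":-1.84},
    {"tx":1.36,"ty":-3.68},
    {"tx":2.04,"ty":-5.56},
    {"tx":5.92,"ty":-16.64,"tz":7.2},
    {"tx":5.92,"ty":-16.64,"tz":7.2},
    {"tx":5.92,"ty":-16.64,"tz":7.2},
    {"tx":5.92,"ty":-16.64,"tz":7.2},
    {"tx":5.92,"ty":-16.64,"tz":7.2},
    {"tx":5.92,"ty":-16.64,"tz":7.2},
    {"tx":5.92,"ty":-16.64,"tz":7.2}
  ]
}}

```text
time_s: 2.1
eef_pos: [0.4782, 0.2089, 0.2287]
tool_rot: [1.0, 0.031, -0.0, 0.0]
wrist_force: [0.3, 0.2, 0.1]
gripper_width: 0.0502
finger_force: 0.0
```

```bash
python3 - <<'E'
from h import *
s=ctrl.get_state();q=R.from_quat(s["tool_rot"]);print(s["qpos"],s["eef_pos"],"to go",q.inv().apply(np.array([.478,.211,.12])-s["eef_pos"]))
W=ctrl.camera_model("wrist"); im=ctrl.camera("wrist"); cv2.imwrite("pics/w1.png",im)
import pickle;pickle.dump(W,open("w1.pkl","wb"))
print(proj(W,[.4828,.2116,.108]),proj(W,[.4817,.2298,.082]),proj(W,s["eef_pos"]))
E
```

```text
[3.88947816e-01 3.01265607e-01 1.87416898e+00 4.61507904e-05
 9.66994780e-01 1.89818056e+00] [0.47824191 0.20886787 0.22873075] to go [-2.28608160e-05 -2.16831346e-03  1.08730296e-01]
(np.float64(254.23304195858248), np.float64(190.7662348677736)) (np.float64(236.1097308571783), np.float64(183.0999616260097)) (np.float64(257.82010093197863), np.float64(269.42800183852194))
```

View pics/w1.png

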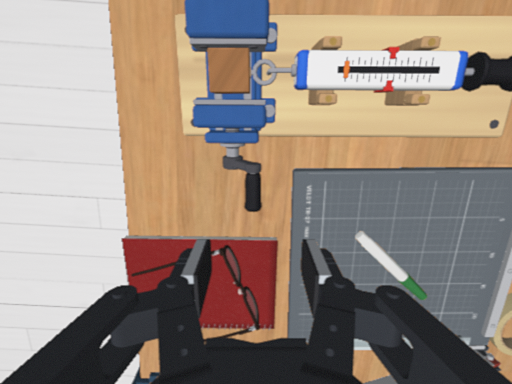

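The wrist view shows the knob from (252,173) to (253,211), where I predicted it. The hub is at (233,150), the pointer at (346,69), and the red tabs at (392,53) and (389,87). I'll use this close view to refine positions.

```bash
cat >> h.py <<'E'
o0=np.array([0.58573523,0.11588566,0]);yw=0.0604
ex=np.array([np.cos(yw),np.sin(yw),0]);ey=np.array([-np.sin(yw),np.cos(yw),0])
def B(p): d=np.array(p)-o0; return np.round([d@ex,d@ey,d[2]],4)
E
python3 - <<'E'
from h import *
import pickle;W=pickle.load(open("w1.pkl","rb"))
im=cv2.imread("pics/w1.png")
h=cv2.cvtColor(im,cv2.COLOR_BGR2HSV)
def blobs(n,mk,x0,y0,x1,y1,z,amin=8):
    sub=mk[y0:y1,x0:x1].astype(np.uint8); k,_,st,c=cv2.connectedComponentsWithStats(sub)
    for i in range(1,k):
        if st[i,4]>=amin:
            u,v=c[i]+[x0,y0];p=plane(W,u,v,z);print(n,st[i],u.round(1),v.round(1),p.round(4),B(p))
H,S,V=h[...,0],h[...,1],h[...,2]
blobs("red",((H<6)|(H>174))&(S>150)&(V>120),380,40,405,100,.101)
blobs("ptr",(H>=6)&(H<18)&(S>170)&(V>150),335,60,360,80,.101,4)
blobs("knob",V<50,243,172,264,214,.108)
blobs("handle",V<50,465,45,512,95,.099)
blobs("houswhite",(S<40)&(V>180),300,45,468,95,.1,100)
blobs("eye hub",(S<90)&(V<170),222,144,245,157,.090)
for n,u,v,z in(("hubL",225,150,.082),("hubR",241,150,.082),("corner TL",176,14,.032),("BL",183,136,.032),("BR",503,134,.032)):print(n,B(plane(W,u,v,z)))
E
```

```text
red [ 8  7 12 11 75] 393.1 50.7 [0.6055 0.1067 0.101 ] [ 0.0192 -0.0103  0.101 ]
red [ 0 41 13 11 77] 387.3 87.4 [0.5778 0.1057 0.101 ] [-0.0085 -0.0097  0.101 ]
ptr [ 9  2  6 15 53] 346.2 68.9 [0.5898 0.1424 0.101 ] [0.0057 0.0262 0.101 ]
knob [  3   1  15  38 485] 252.8 192.2 [0.4813 0.2128 0.108 ] [-0.0983  0.103   0.108 ]
handle [   0    8   47   38 1280] 489.0 71.9 [0.5951 0.023  0.099 ] [ 0.0037 -0.0933  0.099 ]
houswhite [   7    5  153   38 4530] 380.3 68.6 [0.5919 0.114  0.1   ] [ 0.006  -0.0022  0.1   ]
eye hub [  0   0  23  13 177] 232.9 149.5 [0.5163 0.2336 0.09  ] [-0.0622  0.1217  0.09  ]
hubL [-0.064  0.13   0.082]
hubR [-0.0639  0.1146  0.082 ]
corner TL [0.0629 0.1796 0.032 ]
BL [-0.0561  0.1821  0.032 ]
BR [-0.0536 -0.1765  0.032 ]
```

Scaled: 0.1207 m is 4.828, 0.04 m is 1.6.

{"method": "steer_hand", "body": {
  "plan": [
    {"tx":-0.04,"ty":-0.144,"tz":1.6},
    {"tx":-0.04,"ty":-0.144,"tz":3.2},
    {"tx":-0.04,"ty":-0.144,"tz":4.4},
    {"tx":-0.04,"ty":-0.144,"tz":4.828},
    {"tx":-0.04,"ty":-0.144,"tz":4.828},
    {"tx":-0.04,"ty":-0.144,"tz":4.828}
  ]
}}

```text
time_s: 2.75
eef_pos: [0.478, 0.2106, 0.1106]
tool_rot: [1.0, 0.03, 0.001, -0.0]
wrist_force: [-0.0, 0.5, 0.7]
gripper_width: 0.0497
finger_force: 0.0
```

{"method": "steer_hand", "body": {
  "plan": [
    {},
    {},
    {},
    {},
    {},
    {}
  ],
  "finger_gap": 0
}}

```text
time_s: 3.35
eef_pos: [0.478, 0.2105, 0.1103]
tool_rot: [1.0, 0.03, 0.001, -0.0]
wrist_force: [1.0, -1.0, 5.8]
gripper_width: 0.0132
finger_force: 58.7
```

```bash
python3 - <<'E'
from h import *
s=ctrl.get_state();print(B(s["eef_pos"]),s["wrist_force"],s["ft_torque"])
E
```

```text
[-0.1018  0.1009  0.1103] [ 0.97766135 -1.03525111  5.8165011 ] [-0.26947582 -0.21886079 -0.1488796 ]
```

Gripped: the opening stopped on the knob at 58 N. Now winding along the circle: tool +y is board −y, +z is down, and x advances 1.6 mm/rad.

Scaled: 0.0272 m is 1.088, 0.024 m is 0.96.

{"method": "steer_hand", "body": {
  "plan": [
    {"tx":0.008,"ty":0.132,"tz":0.14},
    {"tx":0.016,"ty":0.216,"tz":0.256},
    {"tx":0.02,"ty":0.292,"tz":0.36},
    {"tx":0.028,"ty":0.356,"tz":0.472},
    {"tx":0.036,"ty":0.408,"tz":0.588},
    {"tx":0.04,"ty":0.448,"tz":0.708},
    {"tx":0.048,"ty":0.476,"tz":0.832},
    {"tx":0.052,"ty":0.492,"tz":0.96},
    {"tx":0.06,"ty":0.496,"tz":1.088},
    {"tx":0.06,"ty":0.496,"tz":1.088}
  ]
}}

```text
time_s: 4.35
eef_pos: [0.4803, 0.1997, 0.0823]
tool_rot: [1.0, 0.03, 0.001, -0.001]
wrist_force: [3.4, 9.4, -1.1]
gripper_width: 0.0133
finger_force: 58.4
```

```bash
python3 - <<'E'
from h import *
s=ctrl.get_state();print(B(s["eef_pos"]),B([0,0,0]),s["wrist_force"]@ex,s["wrist_force"]@ey,s["ft_torque"])
E
```

```text
[-0.1001  0.09    0.0823] [-0.5917 -0.0803  0.    ] 3.9207464696683947 9.187549042056988 [ 1.51537347 -0.53312795  0.00860524]
```

Scaled: 0.0309 m is 1.236, -0.0306 m is -1.224.

{"method": "steer_hand", "body": {
  "plan": [
    {"tx":0.012,"ty":-0.072,"tz":0.128},
    {"tx":0.024,"ty":-0.108,"tz":0.316},
    {"tx":0.036,"ty":-0.176,"tz":0.496},
    {"tx":0.048,"ty":-0.268,"tz":0.664},
    {"tx":0.056,"ty":-0.384,"tz":0.816},
    {"tx":0.064,"ty":-0.524,"tz":0.948},
    {"tx":0.076,"ty":-0.68,"tz":1.06},
    {"tx":0.084,"ty":-0.852,"tz":1.144},
    {"tx":0.096,"ty":-1.032,"tz":1.204},
    {"tx":0.104,"ty":-1.224,"tz":1.236}
  ]
}}

```text
time_s: 5.35
eef_pos: [0.4812, 0.2298, 0.0535]
tool_rot: [1.0, 0.031, 0.001, -0.001]
wrist_force: [-3.0, -1.3, 31.3]
gripper_width: 0.0131
finger_force: 62.2
```

```bash
python3 - <<'E'
from h import *
s=ctrl.get_state();print(B(s["eef_pos"]),s["wrist_force"]@ex,s["wrist_force"]@ey,s["wrist_force"][2],s["ft_torque"])
E
```

```text
[-0.0975  0.1201  0.0535] -3.0883530019142427 -1.0750266234833 31.332933556027893 [-0.14135854  0.22165027 -0.00359082]
```

Scaled: -0.0319 m is -1.276, -0.0299 m is -1.196.

{"method": "steer_hand", "body": {
  "plan": [
    {"ty":-0.092,"tz":-0.08},
    {"tx":0.004,"ty":-0.28,"tz":-0.132},
    {"tx":0.012,"ty":-0.468,"tz":-0.176},
    {"tx":0.02,"ty":-0.648,"tz":-0.248},
    {"tx":0.032,"ty":-0.812,"tz":-0.344},
    {"tx":0.04,"ty":-0.96,"tz":-0.468},
    {"tx":0.048,"ty":-1.088,"tz":-0.608},
    {"tx":0.06,"ty":-1.196,"tz":-0.768},
    {"tx":0.068,"ty":-1.276,"tz":-0.944},
    {"tx":0.068,"ty":-1.276,"tz":-0.944}
  ]
}}

```text
time_s: 6.35
eef_pos: [0.4808, 0.2614, 0.0748]
tool_rot: [1.0, 0.031, 0.001, -0.0]
wrist_force: [5.2, 3.6, -0.3]
gripper_width: 0.0133
finger_force: 59.2
```

```bash
python3 - <<'E'
from h import *
s=ctrl.get_state();print(B(s["eef_pos"]),s["wrist_force"]@ex,s["wrist_force"]@ey,s["wrist_force"][2],s["ft_torque"])
E
```

```text
[-0.0959  0.1516  0.0748] 5.44870438139896 3.26936680241007 -0.30725472760526834 [ 0.66784333 -0.79951434 -0.02933027]
```

{"method": "steer_hand", "body": {
  "plan": [
    {"tx":0.024,"ty":-0.04,"tz":-0.12},
    {"tx":0.032,"ty":-0.068,"tz":-0.248},
    {"tx":0.04,"ty":-0.08,"tz":-0.372},
    {"tx":0.048,"ty":-0.084,"tz":-0.5},
    {"tx":0.052,"ty":-0.072,"tz":-0.628},
    {"tx":0.052,"ty":-0.072,"tz":-0.628}
  ]
}}

```text
time_s: 6.95
eef_pos: [0.4816, 0.2634, 0.0905]
tool_rot: [1.0, 0.03, 0.0, -0.001]
wrist_force: [4.2, 5.2, -0.7]
gripper_width: 0.0133
finger_force: 59.4
```

```bash
python3 - <<'E'
from h import *
s=ctrl.get_state();print(B(s["eef_pos"]),s["wrist_force"]@ex,s["wrist_force"]@ey,s["wrist_force"][2],s["ft_torque"])
E
```

```text
[-0.0951  0.1535  0.0905] 4.454972945954282 4.892933702133694 -0.6828728816407819 [ 0.88264518 -0.5905509   0.03293036]
```

{"method": "steer_hand", "body": {
  "plan": [
    {"tx":0.016,"ty":-0.008,"tz":-0.124},
    {"tx":0.024,"ty":0.028,"tz":-0.248},
    {"tx":0.028,"ty":0.076,"tz":-0.368},
    {"tx":0.028,"ty":0.076,"tz":-0.368}
  ]
}}

```text
time_s: 7.35
eef_pos: [0.4821, 0.261, 0.0994]
tool_rot: [1.0, 0.03, 0.0, -0.0]
wrist_force: [3.2, 3.9, -0.6]
gripper_width: 0.0129
finger_force: 59.2
```

```bash
python3 - <<'E'
from h import *
s=ctrl.get_state();print(B(s["eef_pos"]),s["wrist_force"]@ex,s["wrist_force"]@ey,s["wrist_force"][2],s["ft_torque"])
E
```

```text
[-0.0947  0.1511  0.0994] 3.4563615413791724 3.686910287531776 -0.6055954834706654 [ 0.52177168 -0.70340576 -0.02786846]
```

Scaled: -0.0055 m is -0.22, 0.0033 m is 0.132.

{"method": "steer_hand", "body": {
  "plan": [
    {"tx":0.016,"ty":0.06,"tz":-0.112},
    {"tx":0.024,"ty":0.132,"tz":-0.22},
    {"tx":0.024,"ty":0.132,"tz":-0.22}
  ]
}}

```text
time_s: 7.65
eef_pos: [0.4824, 0.2581, 0.1046]
tool_rot: [1.0, 0.03, -0.0, -0.0]
wrist_force: [2.2, 6.4, -4.1]
gripper_width: 0.0132
finger_force: 59.0
```

```bash
python3 - <<'E'
from h import *
s=ctrl.get_state();print(B(s["eef_pos"]),s["wrist_force"]@ex,s["wrist_force"]@ey,s["wrist_force"][2],s["ft_torque"])
E
```

```text
[-0.0946  0.1481  0.1046] 2.5926939006521965 6.3017820850683215 -4.112577828832586 [ 1.0712899  -0.43995984  0.00318589]
```

Stiffening: about 7 N tangential at roughly 5.33 rad. I'll wind on a little.

{"method": "steer_hand", "body": {
  "plan": [
    {"tx":0.008,"ty":0.048,"tz":-0.056},
    {"tx":0.012,"ty":0.092,"tz":-0.104},
    {"tx":0.012,"ty":0.092,"tz":-0.104}
  ]
}}

```text
time_s: 7.95
eef_pos: [0.4826, 0.2562, 0.1069]
tool_rot: [1.0, 0.03, -0.001, -0.001]
wrist_force: [2.1, 9.8, -7.4]
gripper_width: 0.0133
finger_force: 58.8
```

```bash
python3 - <<'E'
from h import *
s=ctrl.get_state();print(B(s["eef_pos"]),s["wrist_force"]@ex,s["wrist_force"]@ey,s["wrist_force"][2],s["ft_torque"])
E
```

```text
[-0.0945  0.1463  0.1069] 2.6720328560898667 9.637261246855731 -7.40120831641209 [ 1.61411259 -0.3455394   0.04140975]
```

{"method": "steer_hand", "body": {
  "plan": [
    {"tx":0.004,"ty":0.052,"tz":-0.052},
    {"tx":0.008,"ty":0.092,"tz":-0.088},
    {"tx":0.008,"ty":0.092,"tz":-0.088}
  ]
}}

```text
time_s: 8.25
eef_pos: [0.4827, 0.2542, 0.1089]
tool_rot: [1.0, 0.03, -0.001, -0.001]
wrist_force: [1.5, 11.6, -8.2]
gripper_width: 0.0135
finger_force: 58.7
```

```bash
python3 - <<'E'
from h import *
s=ctrl.get_state();print(B(s["eef_pos"]),s["wrist_force"]@ex,s["wrist_force"]@ey,s["wrist_force"][2])
im=ctrl.camera("top"); cv2.imwrite("pics/topz2.png",cv2.resize(im[110:210,145:320],(770,440),interpolation=cv2.INTER_CUBIC))
E
```

```text
[-0.0945  0.1443  0.1089] 2.2260289673208273 11.507378981885255 -8.230051180918826
```

View pics/topz2.png

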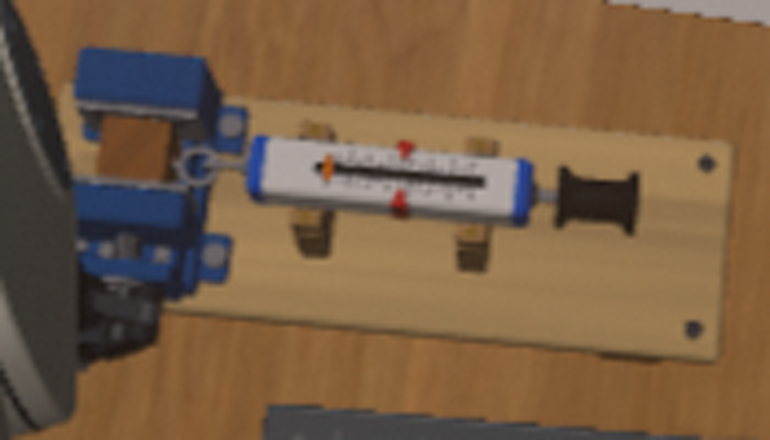

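The vise grips the block, with about 14 N at the knob, and the balance has not moved. I'll release, rise, and move over the handle with a −90° turn.

{"method": "steer_hand", "body": {
  "plan": [
    {},
    {},
    {},
    {"tz":-1.6},
    {"tz":-3.2},
    {"tz":-4.8},
    {"tx":0.4,"ty":0.8,"tz":-5.24,"spin":-0.75},
    {"tx":1.2,"ty":2.4,"tz":-5.24,"spin":-1.5},
    {"tx":2,"ty":4,"tz":-5.24,"spin":-2.25},
    {"tx":2.8,"ty":5.6,"tz":-5.24,"spin":-3}
  ],
  "finger_gap": 0.06
}}

```text
time_s: 9.3
eef_pos: [0.5608, 0.1177, 0.2412]
tool_rot: [0.948, 0.318, -0.001, 0.0]
wrist_force: [0.2, 0.7, 0.2]
gripper_width: 0.06
finger_force: 0.0
```

{"method": "steer_hand", "body": {
  "plan": [
    {"tx":0.6,"ty":1.6,"spin":-0.75},
    {"tx":1.16,"ty":3.2,"spin":-1.5},
    {"tx":1.16,"ty":4.4,"spin":-2.25},
    {"tx":1.16,"ty":4.4,"spin":-3},
    {"tx":1.16,"ty":4.4,"spin":-3.75},
    {"tx":1.16,"ty":4.4,"spin":-4.5},
    {"tx":1.16,"ty":4.4,"spin":-4.85},
    {"tx":1.16,"ty":4.4,"spin":-4.85},
    {"tx":1.16,"ty":4.4,"spin":-4.85}
  ]
}}

```text
time_s: 10.2
eef_pos: [0.6494, 0.0481, 0.2408]
tool_rot: [0.694, 0.72, -0.001, -0.0]
wrist_force: [-0.4, -0.2, 0.1]
gripper_width: 0.0598
finger_force: 0.0
```

```bash
python3 - <<'E'
from h import *
s=ctrl.get_state();q=R.from_quat(s["tool_rot"]);print(s["eef_pos"],q.as_matrix().round(3),"togo",q.inv().apply(np.array([.597,.010,.088])-s["eef_pos"]))
W=ctrl.camera_model("wrist"); im=ctrl.camera("wrist"); cv2.imwrite("pics/w2.png",im)
import pickle;pickle.dump(W,open("w2.pkl","wb"))
print(proj(W,[.597,.010,.088]))
E
```

```text
[0.64938592 0.04812137 0.2408455 ] [[-0.037  0.999 -0.001]
 [ 0.999  0.037 -0.   ]
 [-0.    -0.001 -1.   ]] togo [-0.0361425  -0.05353965  0.15292644]
(np.float64(204.9050041894283), np.float64(218.96113962331592))
```

View pics/w2.png

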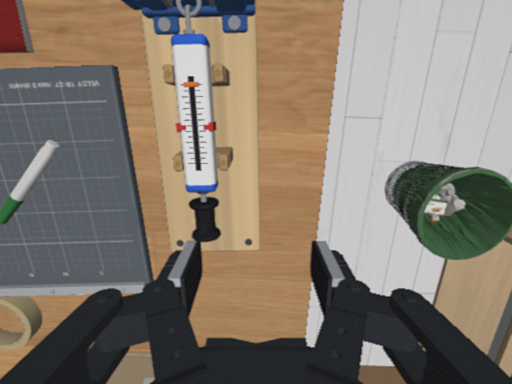

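The wrist view shows the handle at (206,219), matching the predicted (205,219). The pointer is at (191,84) and the red tabs at (181,127) and (211,126). I'll refine the axis and compute the move.

```bash
cat > look.py <<'E'
from h import *
def look(name,box=None):
    s=ctrl.get_state();W=ctrl.camera_model("wrist");im=ctrl.camera("wrist");cv2.imwrite(f"pics/{name}.png",im);return s,W,im
def meas(W,im):
    h=cv2.cvtColor(im,cv2.COLOR_BGR2HSV);H,S,V=[h[...,i].astype(int) for i in range(3)]
    out={}
    def big(mk,n):
        k,_,st,c=cv2.connectedComponentsWithStats(mk.astype(np.uint8)); i=[j for j in np.argsort(-st[1:,4])+1][:n]; return [(c[j],st[j]) for j in i]
    # restrict to the balance: project housing footprint
    mask=np.zeros(im.shape[:2],np.uint8)
    pts=[proj(W,o0+ex*(.005+a)+ey*(b)+[0,0,.101]) for a,b in((-.026,.07),(.026,.07),(.026,-.075),(-.026,-.075))]
    cv2.fillConvexPoly(mask,np.int32(pts),1)
    red=big(((H<5)|(H>174))&(S>150)&(V>110)&(mask>0),2); org=big((H>=6)&(H<18)&(S>190)&(V>170)&(mask>0),1)
    P=[plane(W,*c,.101) for c,_ in red+org]; 
    for (c,st),p in zip(red+org,P): print(c.round(1),st,B(p))
    r=(P[0]+P[1])/2; return r,P[2]
E
python3 - <<'E'
from look import *
import pickle;W=pickle.load(open("w2.pkl","rb"));im=cv2.imread("pics/w2.png")
r,p=meas(W,im);print("gap",B(p)-B(r))
V=im.max(2);sub=(V[195:246,185:225]<60).astype(np.uint8)
k,_,st,c=cv2.connectedComponentsWithStats(sub);j=1+np.argmax(st[1:,4]);u,v=c[j]+[185,195];hp=plane(W,u,v,.093);print(st[j],u,v,hp,B(hp))
d=p-hp;print("axis yaw",np.arctan2(-d[0],d[1]),np.linalg.norm(d))
s=ctrl.get_state();q=R.from_quat(s["tool_rot"]);print("togo",q.inv().apply(np.r_[hp[:2],.088]-s["eef_pos"]))
E
```

```text
[209.7 126.6] [204 123  10   8  53] [ 0.0192 -0.0099  0.101 ]
[179.6 127.1] [177 123   8   9  42] [-0.0084 -0.0097  0.101 ]
[187.4  83.8] [185  82   6   4  17] [0.0024 0.0269 0.101 ]
gap [-0.003   0.0367  0.    ]
[  5   3  30  48 912] 204.62280701754386 220.0186403508772 [0.59758673 0.0109264  0.093     ] [ 0.0055 -0.1055  0.093 ]
axis yaw 0.08393541970623843 0.13269640686433803
togo [-0.03525991 -0.053147    0.15303357]
```

{"method": "steer_hand", "body": {
  "plan": [
    {"tx":-1,"ty":-1.6,"spin":-0.115},
    {"tx":-1.412,"ty":-2.124,"tz":0.8,"spin":-0.115},
    {"tx":-1.412,"ty":-2.124,"tz":2.4,"spin":-0.115},
    {"tx":-1.412,"ty":-2.124,"tz":4,"spin":-0.115},
    {"tx":-1.412,"ty":-2.124,"tz":5.4,"spin":-0.115},
    {"tx":-1.412,"ty":-2.124,"tz":6.12,"spin":-0.115},
    {"tx":-1.412,"ty":-2.124,"tz":6.12,"spin":-0.115},
    {"tx":-1.412,"ty":-2.124,"tz":6.12,"spin":-0.115}
  ]
}}

```text
time_s: 11.05
eef_pos: [0.5984, 0.011, 0.0886]
tool_rot: [0.685, 0.728, -0.0, -0.0]
wrist_force: [0.1, 0.4, 0.5]
gripper_width: 0.0598
finger_force: 0.0
```

```bash
python3 - <<'E'
from look import *
s,W,im=look("w3"); r,p=meas(W,im); print("gap",B(p)-B(r)); print(s["eef_pos"],B(s["eef_pos"]),s["wrist_force"])
E
```

```text
[288.   59.1] [275  47  24  25 408] [ 0.0185 -0.0097  0.101 ]
[214.4  58.6] [205  47  24  24 400] [-0.0081 -0.0095  0.101 ]Traceback (most recent call last):
  File "<stdin>", line 2, in <module>
  File "look.py", line 16, in meas
    r=(P[0]+P[1])/2; return r,P[2]
                              ~^^^
IndexError: list index out of range
```

View pics/w3.png

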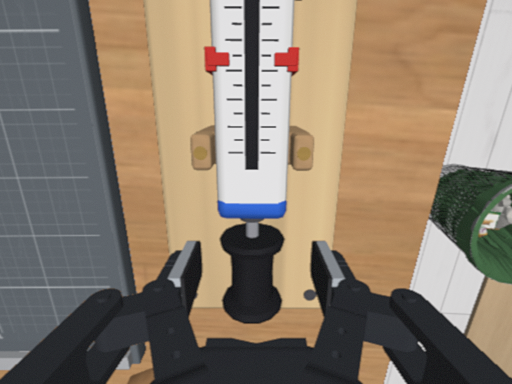

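The waist sits centred between the fingers at about (252,272), and the red tabs are at (214,59) and (288,59). Closing.

{"method": "steer_hand", "body": {
  "plan": [
    {},
    {},
    {},
    {},
    {},
    {}
  ],
  "finger_gap": 0
}}

```text
time_s: 11.7
eef_pos: [0.5987, 0.0109, 0.0888]
tool_rot: [0.685, 0.729, 0.0, 0.0]
wrist_force: [-0.0, -1.2, 4.6]
gripper_width: 0.0198
finger_force: 58.6
```

```bash
cat > gap.py <<'E'
from h import *
import sys
tag=sys.argv[1]
def blob(mk,n):
    k,_,st,c=cv2.connectedComponentsWithStats(mk.astype(np.uint8)); return [(c[j],st[j,4]) for j in (np.argsort(-st[1:,4])+1)[:n]]
s=ctrl.get_state()
for cam in("top","scene","wrist"):
    W=ctrl.camera_model(cam);im=ctrl.camera(cam);cv2.imwrite(f"pics/{tag}_{cam}.png",im)
    mask=np.zeros(im.shape[:2],np.uint8)
    cv2.fillConvexPoly(mask,np.int32([proj(W,o0+ex*(.005+a)+ey*b+[0,0,.101]) for a,b in((-.026,.06),(.026,.06),(.026,-.07),(-.026,-.07))]),1)
    h=cv2.cvtColor(im,cv2.COLOR_BGR2HSV).astype(int);H,S,V=h[...,0],h[...,1],h[...,2]
    red=blob(((H<6)|(H>174))&(S>130)&(V>90)&(mask>0),2)
    org=blob((H>=7)&(H<20)&(S>150)&(V>130)&(mask>0),1) if cam!="wrist" else []
    for c,a in red+org: print(cam,c.round(2),a,B(plane(W,*c,.101)))
print("tcp",B(s["eef_pos"]),"F",(s["wrist_force"]@ex).round(2),(s["wrist_force"]@ey).round(2),s["wrist_force"][2].round(2),s["gripper_width"],s["finger_force"],s["time_s"])
E
python3 gap.py g0
```

```text
scene [210.17 185.17] 12 [-0.0142 -0.0083  0.101 ]
scene [202.5 177.5] 4 [ 0.0189 -0.0104  0.101 ]
scene [194.5 188. ] 2 [0.0053 0.0259 0.101 ]
wrist [215.05  59.58] 417 [-0.0077 -0.01    0.101 ]
wrist [289.37  58.44] 416 [ 0.0192 -0.0096  0.101 ]
tcp [ 0.0066 -0.1056  0.0888] F -0.11 -1.22 4.6 0.019802189657495622 58.57045233249664 11.7
```

Top view is occluded by the arm, so I'll track the housing's blue end cap in the wrist view (it is rigid with the mark), with the scene view as a check. Pull the first part slowly.

Careful with the scale: shifts go in units of 25 mm and turns go in units of 0.2 rad. That gives: -0.016 m is -0.64, -0.015 m is -0.6.

```bash
cat > edge.py <<'E'
from h import *
import sys
def cap(W,im):
    h=cv2.cvtColor(im,cv2.COLOR_BGR2HSV);m=((abs(h[...,0].astype(int)-112)<14)&(h[...,1]>150)&(h[...,2]>60)).astype(np.uint8)
    m[:,:200]=0;m[:,310:]=0
    k,_,st,c=cv2.connectedComponentsWithStats(m);j=1+np.argmax(st[1:,4]);x0,y0,w,hh,a=st[j]
    # subpixel white->blue edge: blue-minus-red step, columns in the middle of the cap
    g=(im[y0-6:y0+8,x0+w//3:x0+2*w//3,2].astype(float)).mean(1); mid=(g[:3].mean()+g[-3:].mean())/2
    i=np.argmax(g<mid); v=y0-6+i-1+(g[i-1]-mid)/(g[i-1]-g[i]); u=x0+w/2
    return (u,v),B(plane(W,u,v,.1))
if __name__=="__main__":
    s=ctrl.get_state();W=ctrl.camera_model("wrist");im=cv2.imread(sys.argv[2]) if len(sys.argv)>2 else ctrl.camera("wrist");cv2.imwrite(f"pics/{sys.argv[1]}.png",im)
    uv,b=cap(W,im);t=B(s["eef_pos"]);print("cap",np.round(uv,2),b,"tcp",t,"cap-tcp",b[1]-t[1],"F",s["wrist_force"]@ex,s["wrist_force"]@ey,s["wrist_force"][2],s["gripper_width"],s["time_s"])
E
python3 edge.py e0 pics/g0_wrist.png
```

```text
cap [255.5  203.17] [ 0.007  -0.0655  0.1   ] tcp [ 0.0066 -0.1056  0.0887] cap-tcp 0.0401 F 0.40949865330940305 -1.746592748041795 5.29043136765189 0.02026118449173848 11.85
```

{"method": "steer_hand", "body": {
  "plan": [
    {"tx":-0.04},
    {"tx":-0.12},
    {"tx":-0.2},
    {"tx":-0.28},
    {"tx":-0.36},
    {"tx":-0.44},
    {"tx":-0.52},
    {"tx":-0.6},
    {"tx":-0.64},
    {"tx":-0.64}
  ]
}}

```text
time_s: 12.85
eef_pos: [0.5992, -0.0051, 0.0882]
tool_rot: [0.685, 0.729, 0.0, -0.0]
wrist_force: [1.2, 4.2, 3.7]
gripper_width: 0.0205
finger_force: 58.3
```

```bash
python3 edge.py e1
```

```text
cap [255.   168.18] [ 0.0064 -0.0661  0.1   ] tcp [ 0.0062 -0.1215  0.0882] cap-tcp 0.05539999999999999 F 1.4992031680314692 4.157859440404096 3.7251389756491946 0.020522691548635206 12.85
```

Scaled: -0.014 m is -0.56, -0.013 m is -0.52.

{"method": "steer_hand", "body": {
  "plan": [
    {"tx":-0.04},
    {"tx":-0.12},
    {"tx":-0.2},
    {"tx":-0.28},
    {"tx":-0.36},
    {"tx":-0.44},
    {"tx":-0.52},
    {"tx":-0.56},
    {"tx":-0.56}
  ]
}}

```text
time_s: 13.8
eef_pos: [0.5998, -0.0186, 0.0881]
tool_rot: [0.685, 0.729, -0.0, -0.0]
wrist_force: [1.4, 5.8, 1.4]
gripper_width: 0.0199
finger_force: 58.4
```

```bash
python3 edge.py e2; python3 gap.py g2
```

```text
cap [255.   134.88] [ 0.0062 -0.0664  0.1   ] tcp [ 0.0059 -0.1351  0.0881] cap-tcp 0.0687 F 1.702882037013476 5.750474220896392 1.4085288061218029 0.019880305315336785 13.8
scene [210.27 185.  ] 11 [-0.0139 -0.0089  0.101 ]
scene [203.  177.5] 4 [ 0.0181 -0.0114  0.101 ]
scene [204.5 182. ] 2 [ 0.0037 -0.0046  0.101 ]
tcp [ 0.0059 -0.1351  0.088 ] F 1.5 6.24 2.69 0.020265329813238846 58.400723934173584 13.85
```

```bash
cat > prof.py <<'E'
from h import *
import pickle,sys
ys=np.arange(-.03,.05,.00025)
def prof(W,im,xs,kind,z):
    out=[]
    for xb in xs:
        uv=np.float32([proj(W,o0+ex*xb+ey*y+[0,0,z]) for y in ys])
        c=cv2.remap(im.astype(np.float32),uv[None,:,0],uv[None,:,1],cv2.INTER_LINEAR)[0]
        out.append(c[:,2]-c[:,0] if kind=="p" else c[:,2]-c[:,1]-.0*c[:,0])
    return np.mean(out,0)
def cen(g,lo=-1,hi=1):
    g=g-np.median(g);g[(ys<lo)|(ys>hi)]=0;k=np.argmax(g);w=np.clip(g-.25*g[k],0,None)*(abs(ys-ys[k])<.008);return (w@ys/w.sum()*1000).round(2),g[k].round(0)
def run(n,W,im):
    p=cen(prof(W,im,[.0025,.004,.0055,.007,.0085],"p",.101))
    a=cen(prof(W,im,[-.0095,-.0085,-.0075],"r",.101));b=cen(prof(W,im,[.0185,.0195,.0205],"r",.101))
    print(n,"ptr",p,"tabs",a,b,"gap",p[0]-(a[0]+b[0])/2)
if __name__=="__main__":
    T=ctrl.camera_model("top");S=ctrl.camera_model("scene");I=cv2.imread
    run("top0",T,I("pics/top0.png"));run("w1",pickle.load(open("w1.pkl","rb")),I("pics/w1.png"));run("w2",pickle.load(open("w2.pkl","rb")),I("pics/w2.png"))
    for t in ["pics/scene0.png"]+sys.argv[1:]:run(t,S,I(t))
E
python3 prof.py pics/g0_scene.png pics/g2_scene.png
python3 - <<'E'
import cv2,numpy as np
a=[cv2.resize(cv2.imread(f"pics/{n}_scene.png")[165:205,180:240],(720,290),interpolation=cv2.INTER_CUBIC) for n in("g0","g2")]
cv2.imwrite("pics/cmp.png",np.vstack(a))
E
```

```text
top0 ptr (np.float64(25.36), np.float32(109.0)) tabs (np.float64(-10.89), np.float32(89.0)) (np.float64(-11.32), np.float32(60.0)) gap 36.465
w1 ptr (np.float64(26.26), np.float32(174.0)) tabs (np.float64(-10.26), np.float32(157.0)) (np.float64(-10.39), np.float32(147.0)) gap 36.585
w2 ptr (np.float64(26.89), np.float32(161.0)) tabs (np.float64(-9.51), np.float32(123.0)) (np.float64(-9.91), np.float32(134.0)) gap 36.6
pics/scene0.png ptr (np.float64(26.14), np.float32(100.0)) tabs (np.float64(-10.1), np.float32(106.0)) (np.float64(-10.52), np.float32(59.0)) gap 36.45
pics/g0_scene.png ptr (np.float64(25.44), np.float32(110.0)) tabs (np.float64(-11.21), np.float32(107.0)) (np.float64(-10.13), np.float32(64.0)) gap 36.11
pics/g2_scene.png ptr (np.float64(-4.02), np.float32(94.0)) tabs (np.float64(-12.24), np.float32(110.0)) (np.float64(-11.5), np.float32(72.0)) gap 7.850000000000001
```

View pics/cmp.png

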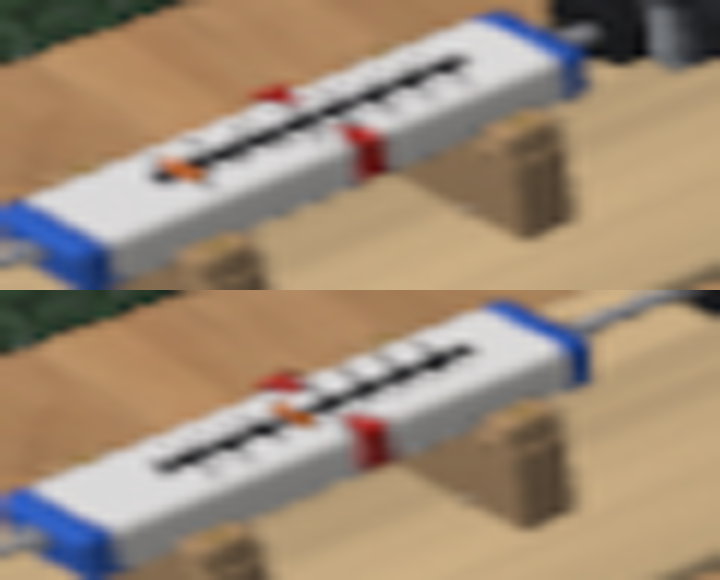

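The two methods agree: zero-load gap 36.5 mm, drawn 28.6 mm, about 7.9 mm left. In the picture the orange pointer is just short of the tabs, as expected. Pull another 6 mm.

{"method": "steer_hand", "body": {
  "plan": [
    {"tx":-0.04},
    {"tx":-0.08},
    {"tx":-0.12},
    {"tx":-0.16},
    {"tx":-0.2},
    {"tx":-0.24},
    {"tx":-0.24},
    {"tx":-0.24}
  ]
}}

```text
time_s: 14.8
eef_pos: [0.6, -0.0244, 0.0879]
tool_rot: [0.685, 0.729, -0.0, -0.001]
wrist_force: [0.8, 7.4, 0.6]
gripper_width: 0.0204
finger_force: 58.4
```

```bash
python3 edge.py e3; python3 gap.py g3 | tail -1; python3 prof.py pics/g3_scene.png | tail -1
```

```text
cap [255.   119.94] [ 0.006  -0.0664  0.1   ] tcp [ 0.0058 -0.1408  0.0879] cap-tcp 0.07440000000000001 F 1.2066136568703467 7.32933305569339 0.6293561857850286 0.020398845170479574 14.8
tcp [ 0.0058 -0.1408  0.0879] F 0.37 7.62 2.21 0.019717350724251948 58.419742584228516 14.85
pics/g3_scene.png ptr (np.float64(-9.65), np.float32(105.0)) tabs (np.float64(-12.49), np.float32(111.0)) (np.float64(-11.82), np.float32(77.0)) gap 2.505000000000001
```

{"method": "steer_hand", "body": {
  "plan": [
    {"tx":-0.02},
    {"tx":-0.04},
    {"tx":-0.06},
    {"tx":-0.076},
    {"tx":-0.076},
    {"tx":-0.076},
    {"tx":-0.076}
  ]
}}

```text
time_s: 15.7
eef_pos: [0.6001, -0.0262, 0.0879]
tool_rot: [0.685, 0.729, -0.0, -0.001]
wrist_force: [2.0, 8.1, 0.8]
gripper_width: 0.0202
finger_force: 58.4
```

```bash
python3 edge.py e4; python3 gap.py g4 | tail -1; cp pics/g4_scene.png pics/a.png; python3 gap.py g5 | tail -1;  python3 prof.py pics/g4_scene.png pics/g5_scene.png| tail -2
python3 -c "
import cv2
cv2.imwrite('pics/fin.png',cv2.resize(cv2.imread('pics/g5_scene.png')[160:250,140:260],(720,540),interpolation=cv2.INTER_CUBIC))"
```

```text
cap [255.   115.04] [ 0.006  -0.0664  0.1   ] tcp [ 0.0058 -0.1427  0.0879] cap-tcp 0.07629999999999999 F 2.4817566833013034 7.915246975159861 0.8303344774916446 0.020210047086200767 15.7
tcp [ 0.0058 -0.1426  0.0879] F 1.95 7.33 0.93 0.020034969067653098 58.42556655406952 15.75
tcp [ 0.0058 -0.1426  0.0879] F 1.08 7.5 0.98 0.02021340081098911 58.42506766319275 15.9
pics/g4_scene.png ptr (np.float64(-11.48), np.float32(104.0)) tabs (np.float64(-12.5), np.float32(111.0)) (np.float64(-11.83), np.float32(73.0)) gap 0.6849999999999987
pics/g5_scene.png ptr (np.float64(-11.49), np.float32(104.0)) tabs (np.float64(-12.51), np.float32(111.0)) (np.float64(-11.85), np.float32(73.0)) gap 0.6899999999999995
```

View pics/fin.png

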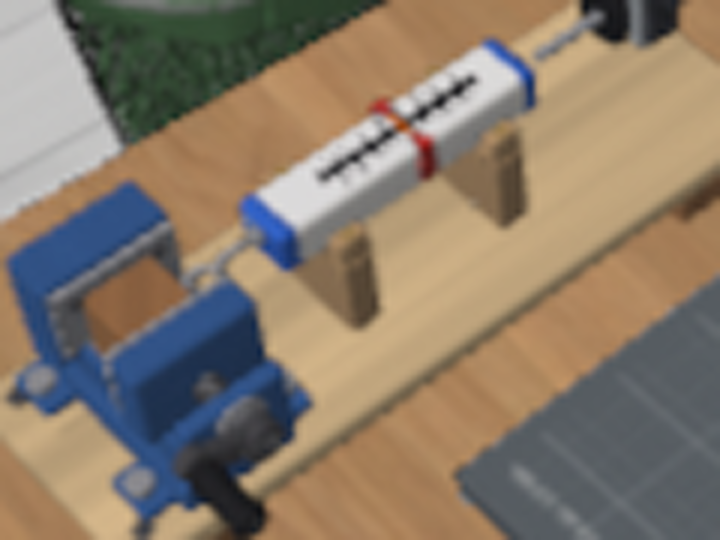

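The pointer stands between the red tabs with about 0.3–0.7 mm left, the block is held under 7.5 N, and the housing is stationary. One tiny trim, a check, then hand in.

Scaled: -0.0004 m is -0.016, -0.0002 m is -0.008.

{"method": "steer_hand", "body": {
  "plan": [
    {"tx":-0.008},
    {"tx":-0.016},
    {"tx":-0.016},
    {"tx":-0.016},
    {"tx":-0.016}
  ]
}}

```text
time_s: 16.55
eef_pos: [0.6001, -0.0265, 0.0879]
tool_rot: [0.685, 0.729, -0.0, -0.001]
wrist_force: [2.0, 8.0, 0.9]
gripper_width: 0.0203
finger_force: 58.4
```

```bash
python3 edge.py e6; python3 gap.py g6 | tail -1; python3 prof.py pics/g6_scene.png| tail -1; python3 -c "
from bench import ctrl
print(ctrl.hand_in())"
```

```text
cap [255.   114.07] [ 0.006  -0.0664  0.1   ] tcp [ 0.0058 -0.143   0.0879] cap-tcp 0.07659999999999999 F 2.511548966006845 7.840297106243702 0.8916406181598799 0.020251018959652794 16.55
tcp [ 0.0057 -0.143   0.0879] F 0.87 7.53 0.69 0.020025993794480237 58.42548608779907 16.6
pics/g6_scene.png ptr (np.float64(-11.86), np.float32(98.0)) tabs (np.float64(-12.51), np.float32(111.0)) (np.float64(-11.94), np.float32(73.0)) gap 0.3650000000000002
the job is handed in; nothing more can be done
None
```

Job handed in at about 16.7 s: the vise is wound tight on the block (about 14 N at the knob), and the gripper still holds the handle with the pointer within about 0.4 mm of the red mark and no overshoot measured.

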